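# Reset the tripped kitchen isolator

### The job

One of the two mains isolators that feed the mixer and the other kitchen appliances has tripped: its red lever stands at the blue dot. Reset that one: push its lever anticlockwise against the spring right to the stop at the white dot and keep it there for about a second, then push it clockwise until it snaps over into on (green dot) and leave it there. Push the lever from one side at a time, never grip it (it can kick) and do not force it hard against the stops; leave the isolator that is already on, and everything standing around, as they are.

Things in the scene. Friction and masses are not known exactly. Their poses are not given: they have to be found in the camera images.
- isolator_a: Rotary mains isolator: grey box with yellow lid, 180 x 180 mm, 58 mm high, with a red lever on the lid. Origin: centre of its underside; z up. Three dots on the lid mark the lever's places: white (reset) towards box +y from the lever axis, blue (tripped, off) 0.53 rad clockwise of it, green (on) towards its +x.
- lever_a_axis (a point): Point on the lid's top face (58 mm above the worktop) where the lever's vertical turning axis stands, at (-35, -35) mm in the box's frame; axes as the box's.
- lever_a (a joint): Angle of this box's lever, rad, growing clockwise from above: 0 = reset stop (lever points to box +y, white dot), 0.53 = tripped/off (rests there, blue dot), 1.6 = on (points to box +x, green dot, against a stop). Springs: from tripped to the reset stop takes up to 11 N near the end and springs back; towards on, about 8 N until it snaps over at 1.15. One box starts tripped, the other on.
- lever_a_on_face (a point): Middle of the flank of the red lever bar that is pushed to turn it clockwise, towards on; 80 mm from the turning axis and 25 mm above the lid. Axes turn with the lever: y outwards along the bar, z up; flank faces -x. The bar is 21 mm wide and reaches from the hub (radius 23 mm) to 102 mm from the axis, 11 to 39 mm above the lid.
- lever_a_off_face (a point): Middle of the flank of the red lever bar that is pushed to turn it anticlockwise, towards reset; 80 mm from the turning axis and 25 mm above the lid. Axes turn with the lever: y outwards along the bar, z up; flank faces +x. The bar is 21 mm wide and reaches from the hub (radius 23 mm) to 102 mm from the axis, 11 to 39 mm above the lid.
- isolator_b: Rotary mains isolator: grey box with yellow lid, 180 x 180 mm, 58 mm high, with a red lever on the lid. Origin: centre of its underside; z up. Three dots on the lid mark the lever's places: white (reset) towards box +y from the lever axis, blue (tripped, off) 0.53 rad clockwise of it, green (on) towards its +x.
- lever_b_axis (a point): Point on the lid's top face (58 mm above the worktop) where the lever's vertical turning axis stands, at (-35, -35) mm in the box's frame; axes as the box's.
- lever_b (a joint): Angle of this box's lever, rad, growing clockwise from above: 0 = reset stop (lever points to box +y, white dot), 0.53 = tripped/off (rests there, blue dot), 1.6 = on (points to box +x, green dot, against a stop). Springs: from tripped to the reset stop takes up to 11 N near the end and springs back; towards on, about 8 N until it snaps over at 1.15. One box starts tripped, the other on.
- lever_b_on_face (a point): Middle of the flank of the red lever bar that is pushed to turn it clockwise, towards on; 80 mm from the turning axis and 25 mm above the lid. Axes turn with the lever: y outwards along the bar, z up; flank faces -x. The bar is 21 mm wide and reaches from the hub (radius 23 mm) to 102 mm from the axis, 11 to 39 mm above the lid.
- lever_b_off_face (a point): Middle of the flank of the red lever bar that is pushed to turn it anticlockwise, towards reset; 80 mm from the turning axis and 25 mm above the lid. Axes turn with the lever: y outwards along the bar, z up; flank faces +x. The bar is 21 mm wide and reaches from the hub (radius 23 mm) to 102 mm from the axis, 11 to 39 mm above the lid.
- bottle_1: Bystander, loose: bottle with pink foot, 36 mm wide, 118 mm high. Origin at its underside's centre.
- bottle_2: Bystander, loose: bottle with green foot, 36 mm wide, 118 mm high. Origin at its underside's centre.
- bottle_3: Bystander, loose: bottle with yellow foot, 36 mm wide, 118 mm high. Origin at its underside's centre.
- timer: Bystander, loose: round red kitchen timer, 68 mm wide, 53 mm high. Origin at its underside's centre.
- spice_jar: Bystander, loose: spice jar with red cap, 45 mm wide, 106 mm high. Origin at its underside's centre.
- muffin_1: Bystander, loose: muffin in paper case, 70 mm wide, 36 mm high. Origin at its underside's centre.
- muffin_2: Bystander, loose: muffin in paper case, 69 mm wide, 35 mm high. Origin at its underside's centre.

How it is judged:
By the outcome, as a careful person would: the job done as asked, in the order asked, and still so for the second after the job is handed in, with the robot touching nothing.
It also fails if it takes over 58 s, if anything falls off the work surface, if the arm or the gripper's body presses on something with over 40 N, if the wrist force passes 120 N, or if a joint passes its speed limit or range.

### The arm

A 6-joint arm with a two-finger parallel gripper is mounted at the origin on a cart in front of the work surface, level with it; the furniture and walls round the work are solid. World frame = base frame: x ahead of the robot, y to its left, z up, the work surface at z = 0. Lengths are in m, angles in rad, forces in N, time in s.
With the tool pointing down it reaches from about 0.35 to 0.975 m from the base axis. Payload 7.1 kg.
Tool frame: the origin (TCP) lies between the finger pads; the fingertips stand 25 mm ahead of it and the grasp point (between the pads) lies 6 mm ahead of it (tips_ahead is the z of the fingertips in the tool frame, in m); z points along the fingers, x is the direction in which the jaws open and shut, and the axes are right-handed (so a half turn about z gives the same grasp; the last joint's range is limited). The gripper opens to 88 mm and grips with 3 to 60 N. Pads are 20 mm wide; open, the fingers measure 115 mm over their backs; the gripper's body (75 mm by 178 mm) begins 61 mm behind the grasp point.
Start: joints at [1.288, 0.423, 1.63, -0, 1.089, -0.019], TCP at [0.163, 0.603, 0.248] pointing down, gripper open.
Joint ranges: [-3, 3], [-0.9, 2.11], [0.09, 2.58], [-1.31, 4.45], [0.11, 2.69], [-2.54, 2.54]. Speed limits (rad/s): [2.39, 2.39, 3.01, 3.14, 3.14, 3.14].

### API

Orientations are given as a unit quaternion [w, x, y, z].
In Python, from bench import * gives the robot as it stands.
- The arm moves only by the shell command python3 -m inch 'ROWS' [FORCE]. ROWS is JSON, a list of rows, each an object of numbers: "fingers": the closure, from 0 (fully open) to 1 (shut); "dx", "dy", "dz": the shift along the tool's x, y, z in cm; "roll": the turn about the tool's z in rad. In form: [{"fingers": .., "dx": .., "dy": .., "dz": .., "roll": ..}, ...]. A call has 1 to 5 rows; each row is the pose to reach, as a shift and turn from the pose measured when the call began, along the tool's axes at that moment; what a row does not reach only later rows make up. A row lasts 1/10 s, in which the tool goes at most 50 mm and 8.59 degrees, less where a joint would pass 70% of its speed; a pose out of reach is approached as far as the arm can. A call with a gripper value outside its range is refused whole. The fingers move at their own pace and stop on an object; FORCE is the grip in N (left out, the last holds). Time passes only in rows, so rows that repeat a pose let the fingers close. It gives the time, the measured TCP pose, the force and the opening at its end, in the units of the state.
- state(): the state, without advancing time (a new reading comes with each control period).
- camera(name): name is "side" or "top"; returns a dict with "img" (420x560x3 uint8, blue, green, red), "z_map" (420x560 float32, m along the optical axis (not along the pixel's ray), 0 where there is no reading), "camera_matrix" (3x3 intrinsics, pixels), "camera_from_world" (4x4, takes a point from world to camera coordinates). Camera axes: x right, y down, z forward; pixel columns grow to the right and rows downward; lengths in m; the calibration is good to about 2 mm. A picture is of the moment at which its call begins.
- close_job(): hands the job in, once; it reports no verdict.
Trained networks look in a picture, given as the dict that the camera call returned (one of the last four; its "shot" number tells which), for a name from the list of things; names that differ only in an ending like _2 or _b are one class to them, and where a whole thing is asked for, a point or a joint stands for the part that bears it (a point fixed in the world has none). Each returns a list of dicts, best first, with "conf" (0 to 1); they miss things now and then, are a little off and sometimes report something else, mostly with a low value. They report only what shows in the picture. A call takes as long as a camera call.
- spot_in(query, picture): "pixel" ([column, row] in pixels, amid what is visible of it).
The state is a dict: "t": time; "qpos": joint angles; "qvel": joint speeds; "effort": joint torques, N m; "tool_pos": TCP position; "ee_rot": TCP orientation; "force": force on the tool from outside, world axes, zero at the start; "moment": the same for the moment, N m; "grip_width": finger opening in m.
Only numpy, scipy, OpenCV 4.12 (cv2) and the standard library are available. Lean on these libraries where they do the work, as an engineer would, in place of code of your own. Each camera call takes 0.05 s, during which the arm holds its last target.

## Working session

There is one attempt and no reset: what is moved stays moved. The work goes in short steps, Python scripts to look and compute and a shell command to move; the robot and the scene stay as the last step left them, time stands still between calls to the robot, and variables do not carry over. Pictures are saved under pics/ and viewed, and the job is handed in when it is done.

```bash
mkdir -p pics; ls; python3 - <<'E'
from bench import *
import cv2,pickle
s=state();print(s)
for n in("top","side"):
    c=camera(n);cv2.imwrite(f"pics/{n}0.png",c["img"]);pickle.dump(c,open(f"{n}0.pkl","wb"))
    print(n,c["camera_matrix"].tolist(),c["camera_from_world"].round(3).tolist())
    for q in("isolator_a","lever_a","lever_a_axis","bottle_1"):
        print(q,[(r["pixel"],round(r["conf"],2)) for r in spot_in(q,c)])
E
```

```text
pics
{'t': 0.0, 'qpos': array([ 1.28799899e+00,  4.23855746e-01,  1.63069691e+00, -4.33783212e-06,
        1.08858244e+00, -1.90203266e-02]), 'qvel': array([ 3.61053588e-03, -1.13247712e-03, -3.64491518e-05, -1.11066357e-03,
       -6.41939241e-04,  8.89361743e-04]), 'effort': array([ 8.65877828e-04, -5.44637990e+01, -2.73671257e+01,  6.43758383e-02,
        2.28130224e-02, -8.89524836e-05]), 'tool_pos': array([0.16279853, 0.60288512, 0.24688964]), 'ee_rot': array([ 4.58701268e-04,  7.93954054e-01,  6.07977273e-01, -6.19983764e-04]), 'force': array([ 0.31829711, -0.10907236, -0.26110385]), 'moment': array([-0.02417745,  0.05203599, -0.02734409]), 'grip_width': 0.08797021314581069}
top [[539.4662765223419, 0.0, 280.60101145025965], [0.0, 539.4662765223419, 214.82979456060806], [0.0, 0.0, 1.0]] [[0.011, -1.0, 0.001, 0.106], [-0.998, -0.011, -0.066, 0.559], [0.066, 0.0, -0.998, 1.739], [0.0, 0.0, 0.0, 1.0]]
isolator_a [([369.7, 205.2], 0.72), ([256.8, 223.2], 0.6), ([184.2, 181.8], 0.51), ([264.3, 227.7], 0.5)]
lever_a [([264.8, 230.9], 0.84), ([372.8, 209.5], 0.68), ([255.1, 225.1], 0.29)]
lever_a_axis [([372.0, 203.0], 0.78), ([351.4, 160.9], 0.41)]
bottle_1 [([317.4, 155.7], 0.73), ([330.7, 157.1], 0.57), ([349.9, 159.3], 0.51), ([377.0, 212.6], 0.42)]
side [[381.0012253130147, 0.0, 280.23773271428547], [0.0, 381.0012253130147, 204.18499848746714], [0.0, 0.0, 1.0]] [[-0.88, -0.475, 0.015, 0.551], [-0.305, 0.539, -0.785, 0.202], [0.365, -0.695, -0.619, 0.806], [0.0, 0.0, 0.0, 1.0]]
isolator_a [([318.8, 173.3], 0.94), ([278.8, 263.5], 0.93), ([256.1, 164.2], 0.69)]
lever_a [([291.4, 236.5], 0.92), ([328.3, 158.8], 0.81)]
lever_a_axis [([321.2, 174.9], 0.96), ([290.3, 237.3], 0.35)]
bottle_1 [([244.5, 183.5], 0.86), ([253.1, 168.3], 0.62), ([268.2, 159.1], 0.55), ([320.8, 174.2], 0.36)]
```

View pics/top0.png

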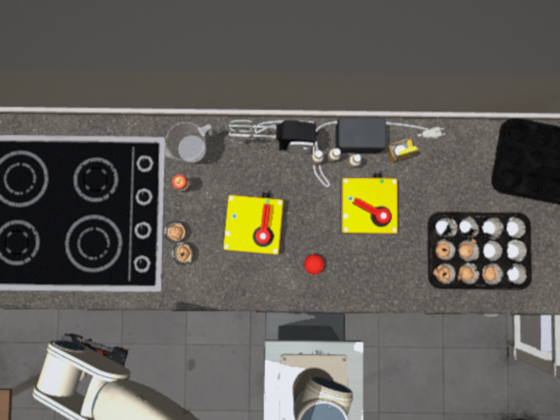

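View pics/side0.png

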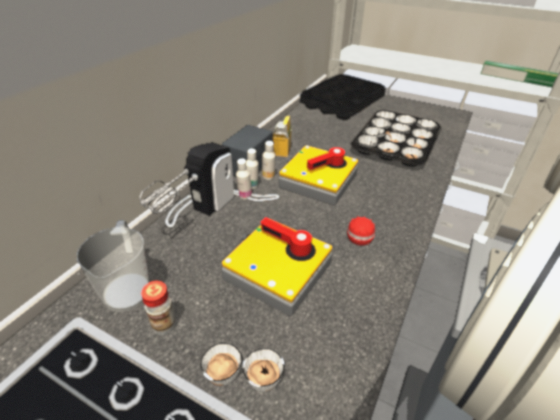

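```bash
python3 - <<'E'
import cv2
a=cv2.imread("pics/top0.png")[120:290,160:430];cv2.imwrite("pics/top0z.png",cv2.resize(a,None,fx=2.9,fy=2.9,interpolation=2))
a=cv2.imread("pics/side0.png")[120:330,190:400];cv2.imwrite("pics/side0z.png",cv2.resize(a,None,fx=2.8,fy=2.8,interpolation=2))
E
```

```text
(no output)
```

View pics/top0z.png

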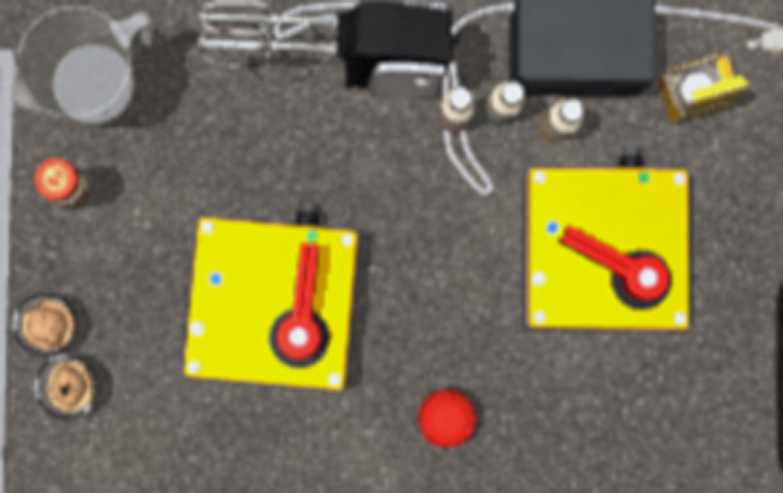

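View pics/side0z.png

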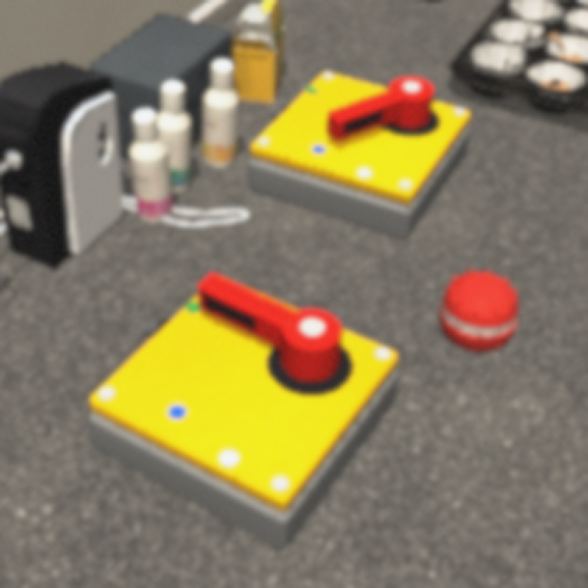

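The top view shows the right-hand box as the tripped one: its lever at (372,208) points at the blue dot. The left-hand box's lever points at green (on). Bottles stand at about (317–356,157), just ahead of the tripped box, and the red timer is at (314,264). Next I'll measure the tripped box.

```bash
cat > h.py <<'E'
import numpy as np,cv2,pickle
def back(c,px,z):
    K=c["camera_matrix"];T=c["camera_from_world"];R=T[:3,:3];t=T[:3,3]
    px=np.atleast_2d(np.array(px,float));o=-R.T@t
    d=(np.linalg.inv(K)@np.c_[px,np.ones(len(px))].T).T@R
    return o+d*((z-o[2])/d[:,2])[:,None]
def proj(c,P):
    P=np.atleast_2d(P);Q=P@c["camera_from_world"][:3,:3].T+c["camera_from_world"][:3,3];q=Q@c["camera_matrix"].T
    return q[:,:2]/q[:,2:]
def cloud(c):
    h,w=c["z_map"].shape;u,v=np.meshgrid(np.arange(w),np.arange(h));Z=c["z_map"].ravel()
    Q=np.c_[u.ravel(),v.ravel(),np.ones(h*w)]@np.linalg.inv(c["camera_matrix"]).T*Z[:,None]
    T=c["camera_from_world"];return ((Q-T[:3,3])@T[:3,:3]).reshape(h,w,3)
def hsv(c): return cv2.cvtColor(c["img"],cv2.COLOR_BGR2HSV)
def lever(c,ctr,r=.12):
    # red points near the axis on the top camera -> direction
    H=hsv(c);P=cloud(c);m=((H[...,0]<8)|(H[...,0]>172))&(H[...,1]>150)&(H[...,2]>80)
    d=P[...,:2]-ctr;rr=np.linalg.norm(d,axis=2);m&=(rr<r)&(P[...,2]>.06)
    mm=m&(rr>.035);a=np.arctan2(d[...,0][mm],d[...,1][mm])
    return np.median(a),m.sum(),P[m]
E
python3 - <<'E'
from h import *
for n in("top","side"):
    c=pickle.load(open(n+"0.pkl","rb"));H=hsv(c)
    y=((H[...,0]>22)&(H[...,0]<36)&(H[...,1]>150)&(H[...,2]>100)).astype(np.uint8)
    k,L,S,C=cv2.connectedComponentsWithStats(y)
    for i in range(1,k):
        if S[i,4]<300: continue
        v,u=np.nonzero(L==i);W=back(c,np.c_[u,v],.058)
        r=cv2.minAreaRect((W[:,:2]*1000).astype(np.float32));print(n,S[i],"centre mm",np.round(r[0],1),np.round(r[1],1),round(r[2],2))
        # depth
        P=cloud(c)[L==i];print("  z med",np.median(P[:,2]))
    P=cloud(c)
    for col,(lo,hi) in dict(green=(50,80),blue=(100,125)).items():
        m=((H[...,0]>lo)&(H[...,0]<hi)&(H[...,1]>140)&(H[...,2]>80)).astype(np.uint8)
        k,L,S,C=cv2.connectedComponentsWithStats(m)
        for i in range(1,k):
            if 2<S[i,4]<80: print(n,col,C[i].round(1),back(c,C[i],.058)[0].round(4))
    print("lever",end=" ")
c=pickle.load(open("top0.pkl","rb"))
P=cloud(c)
# everything tall within the area
m=(P[...,2]>.03)&(P[...,2]<.25);
k,L,S,C=cv2.connectedComponentsWithStats(m.astype(np.uint8))
for i in range(1,k):
    if S[i,4]>20:
        Q=P[L==i];print(C[i].round(),Q.min(0).round(3),Q.max(0).round(3))
E
```

```text
top [ 342  178   56   56 2451] centre mm [ 589.  -170.4] [176.5 175.7] 0.22
  z med 0.05849845889912349
top [ 223  195   60   60 2425] centre mm [524.9 200.6] [176.1 177.2] 85.7
  z med 0.058223769648401556
top green [382. 181.] [ 0.6674 -0.2102  0.058 ]
top blue [350.3 198.3] [ 0.6106 -0.1091  0.058 ]
lever side [ 280  147   77   44 1398] centre mm [ 588.1 -163.6] [174.7 181.4] 0.04
  z med 0.055776949539471224
side [ 222  230  109   70 3506] centre mm [523.2 204.3] [176.7 174.6] 86.04
  z med 0.05616509355692585
side green [548.2  78.1] [-0.0074 -1.3364  0.058 ]
side blue [252.8 266.6] [0.5508 0.2608 0.058 ]
lever [338. 115.] [ 0.602 -0.795  0.03 ] [0.906 1.035 0.25 ]
[359. 135.] [ 0.733 -0.213  0.03 ] [ 0.866 -0.035  0.125]
[287. 134.] [0.763 0.001 0.03 ] [0.844 0.278 0.186]
[185. 139.] [0.716 0.329 0.03 ] [0.835 0.474 0.143]
[433. 132.] [ 0.817 -0.405  0.03 ] [ 0.85  -0.349  0.048]
[402. 149.] [ 0.737 -0.311  0.03 ] [ 0.806 -0.229  0.125]
[317. 157.] [ 0.724 -0.019  0.031] [0.756 0.017 0.125]
[354. 160.] [ 0.715 -0.137  0.03 ] [ 0.751 -0.101  0.126]
[369. 205.] [ 0.501 -0.257  0.03 ] [ 0.707 -0.079  0.11 ]
[181. 182.] [0.632 0.408 0.03 ] [0.676 0.451 0.116]
[253. 224.] [0.431 0.105 0.03 ] [0.637 0.297 0.107]
[480. 250.] [ 0.327 -0.695  0.03 ] [ 0.575 -0.36   0.057]
[175. 232.] [0.482 0.435 0.03 ] [0.514 0.469 0.038]
[314. 264.] [ 0.371 -0.025  0.031] [0.432 0.036 0.064]
[306. 382.] [-0.02  -0.057  0.031] [0.072 0.072 0.25 ]
```

```bash
cat >> h.py <<'E'
AX=np.array([.553,-.203])
from scipy.spatial.transform import Rotation as Ro
def R_of(s): w,x,y,z=s["ee_rot"]; return Ro.from_quat([x,y,z,w])
def yaw(s): Y=R_of(s).apply([0,1,0]); return np.arctan2(-Y[1],Y[0])
def pt(th,off,r=.08):
    return AX+r*np.array([np.sin(th),np.cos(th)])+off*np.array([np.cos(th),-np.sin(th)])
def rel(s,p,z,yw=None):
    d=R_of(s).inv().apply(np.array([*p,z])-s["tool_pos"])*100
    print(np.round(d,2),"roll",None if yw is None else round(yw-yaw(s),3))
def where(s):
    print("t",round(s["t"],2),"pos",s["tool_pos"].round(4),"yaw",round(yaw(s),3),"F",s["force"].round(1),"w",round(s["grip_width"],3))
E
python3 - <<'E'
from bench import *; from h import *
s=state();where(s)
rel(s,pt(.53,.045),.248,.263); rel(s,pt(.53,.045),.098,.263)
E
```

```text
t 0.5 pos [0.1629 0.6033 0.2476] yaw 0.264 F [ 0.6 -0.2 -0.6] w 0.088
[-6.114e+01  6.513e+01 -3.000e-02] roll -0.001
[-61.14  65.13  14.97] roll -0.001
```

```bash
python3 -m inch '[{"fingers":1,"dx":-3,"dy":3,"dz":0,"roll":0},{"fingers":1,"dx":-6.5,"dy":6.5,"dz":0,"roll":0},{"fingers":1,"dx":-10,"dy":10,"dz":0,"roll":0},{"fingers":1,"dx":-13.5,"dy":13.5,"dz":0,"roll":0},{"fingers":1,"dx":-17,"dy":17,"dz":0,"roll":0}]' 10
python3 -m inch '[{"fingers":1,"dx":-3.3,"dy":3.3,"dz":0,"roll":0},{"fingers":1,"dx":-6.6,"dy":6.6,"dz":0,"roll":0},{"fingers":1,"dx":-10,"dy":10,"dz":0,"roll":0},{"fingers":1,"dx":-13.5,"dy":13.5,"dz":0,"roll":0},{"fingers":1,"dx":-17,"dy":17,"dz":0,"roll":0}]'
python3 - <<'E'
from bench import *; from h import *
s=state();where(s)
rel(s,pt(.53,.045),.248,.263)
E
```

```text
t: 1.0
tool_pos: [0.2833, 0.3933, 0.2478]
ee_rot: [-0.0, 0.794, 0.608, 0.0]
force: [1.2, -0.4, 0.6]
grip_width: 0.051
t: 1.5
tool_pos: [0.404, 0.1832, 0.2482]
ee_rot: [0.0, 0.794, 0.608, 0.001]
force: [0.2, 0.6, 0.4]
grip_width: 0.0113
t 1.5 pos [0.404  0.1832 0.2482] yaw 0.263 F [0.2 0.6 0.4] w 0.011
[-2.689e+01  3.088e+01  3.000e-02] roll 0.0
```

```bash
python3 -m inch '[{"fingers":1,"dx":-3,"dy":3.4,"dz":0,"roll":0},{"fingers":1,"dx":-6,"dy":7,"dz":0,"roll":0},{"fingers":1,"dx":-9,"dy":10.4,"dz":0,"roll":0},{"fingers":1,"dx":-12,"dy":14,"dz":0,"roll":0},{"fingers":1,"dx":-15,"dy":17.3,"dz":0,"roll":0}]'
python3 -m inch '[{"fingers":1,"dx":-3,"dy":3.4,"dz":0,"roll":0},{"fingers":1,"dx":-6,"dy":7,"dz":0,"roll":0},{"fingers":1,"dx":-9,"dy":10.4,"dz":0,"roll":0},{"fingers":1,"dx":-12,"dy":13.6,"dz":0,"roll":0},{"fingers":1,"dx":-12,"dy":13.6,"dz":0,"roll":0}]'
python3 - <<'E'
from bench import *; from h import *
s=state();where(s)
rel(s,pt(.53,.045),.098,.263)
for n in("side","top"):
    c=camera(n);cv2.imwrite(f"pics/{n}1.png",cv2.resize(c["img"][100:310,190:470],None,fx=2.8,fy=2.8))
E
```

```text
t: 2.0
tool_pos: [0.5332, -0.0086, 0.2485]
ee_rot: [0.0, 0.794, 0.608, 0.001]
force: [0.7, 0.3, 0.1]
grip_width: 0.0002
t: 2.5
tool_pos: [0.6355, -0.1642, 0.2485]
ee_rot: [0.002, 0.795, 0.607, 0.002]
force: [0.1, -0.3, 0.3]
grip_width: 0.0005
t 2.5 pos [ 0.6355 -0.1642  0.2485] yaw 0.267 F [ 0.1 -0.3  0.3] w 0.001
[ 0.63 -0.58 15.05] roll -0.004
```

View pics/side1.png

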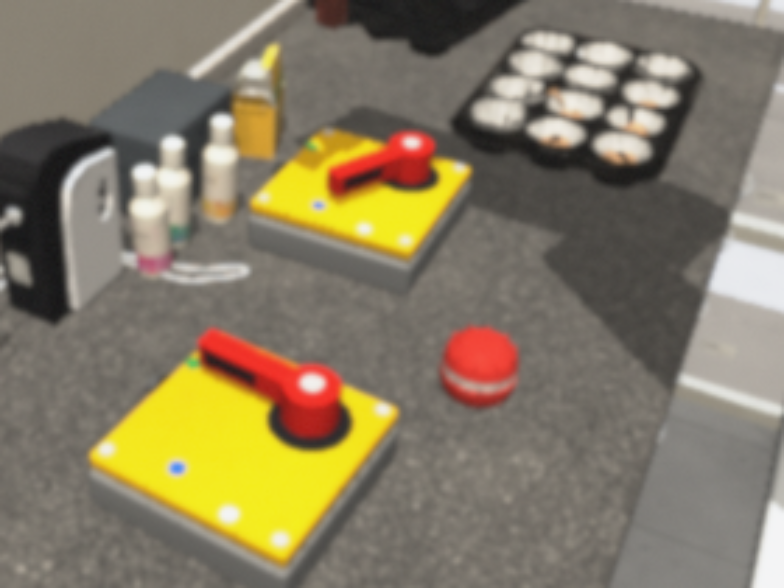

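View pics/top1.png

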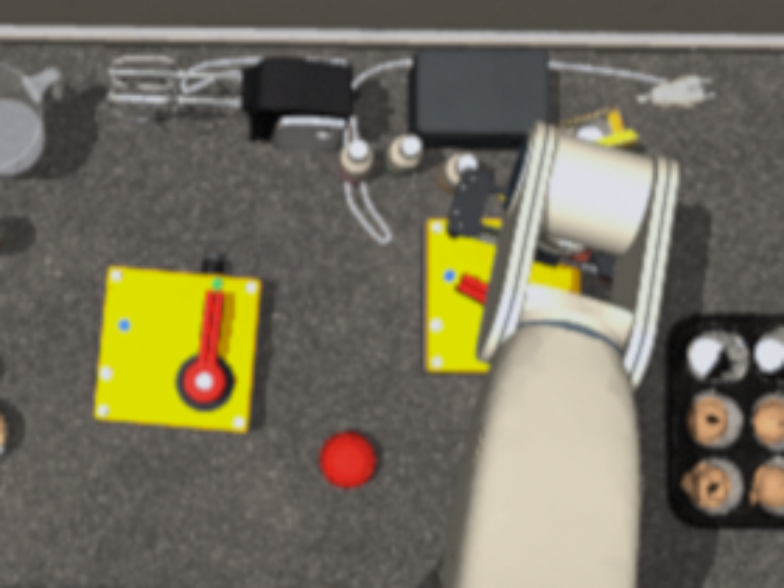

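The lever is still at blue and the arm is above its off side. The bottles are clear of the gripper, so I'll descend.

```bash
python3 -m inch '[{"fingers":1,"dx":0.6,"dy":-0.4,"dz":2,"roll":0},{"fingers":1,"dx":0.6,"dy":-0.4,"dz":5,"roll":0},{"fingers":1,"dx":0.6,"dy":-0.4,"dz":8,"roll":0},{"fingers":1,"dx":0.6,"dy":-0.4,"dz":10,"roll":0},{"fingers":1,"dx":0.6,"dy":-0.4,"dz":10,"roll":0}]'
python3 - <<'E'
from bench import *; from h import *
s=state();where(s)
rel(s,pt(.53,.045),.098,.263)
c=camera("side");cv2.imwrite(f"pics/side2.png",cv2.resize(c["img"][20:230,190:470],None,fx=2.8,fy=2.8))
E
```

```text
t: 3.1
tool_pos: [0.6281, -0.1512, 0.1453]
ee_rot: [-0.003, 0.794, 0.608, -0.001]
force: [0.2, -0.7, 0.1]
grip_width: 0.0003
t 3.1 pos [ 0.6281 -0.1512  0.1453] yaw 0.263 F [ 0.2 -0.7  0.1] w 0.0
[-0.43  0.57  4.72] roll -0.0
```

View pics/side2.png

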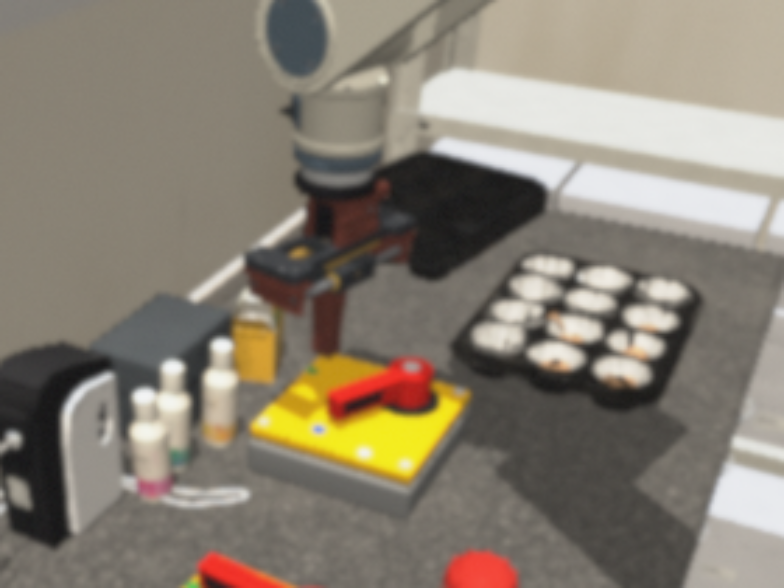

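The closed fingers hang at about (326,340), behind the lever on its off side and clear of the bottles.

```bash
python3 -m inch '[{"fingers":1,"dx":-0.4,"dy":0.6,"dz":1.5,"roll":0},{"fingers":1,"dx":-0.4,"dy":0.6,"dz":3,"roll":0},{"fingers":1,"dx":-0.4,"dy":0.6,"dz":4.2,"roll":0},{"fingers":1,"dx":-0.4,"dy":0.6,"dz":4.7,"roll":0},{"fingers":1,"dx":-0.4,"dy":0.6,"dz":4.7,"roll":0}]'
python3 - <<'E'
from bench import *; from h import *
s=state();where(s)
print(proj.__name__)
for th in(.5,.3,.15,0): rel(s,pt(th,.0205+.0135*abs(np.sin(th-.263))),.098,.263)
c=camera("side");cv2.imwrite(f"pics/side3.png",cv2.resize(c["img"][50:230,220:460],None,fx=3.2,fy=3.2))
E
```

```text
t: 3.65
tool_pos: [0.6334, -0.1569, 0.0989]
ee_rot: [-0.002, 0.794, 0.608, -0.001]
force: [0.8, 0.2, 0.4]
grip_width: 0.0007
t 3.65 pos [ 0.6334 -0.1569  0.0989] yaw 0.264 F [0.8 0.2 0.4] w 0.001
proj
[ 0.68 -2.38  0.1 ] roll -0.001
[ 1.38 -4.17  0.11] roll -0.001
[ 1.65 -5.28  0.12] roll -0.001
[ 1.81 -6.33  0.12] roll -0.001
```

View pics/side3.png

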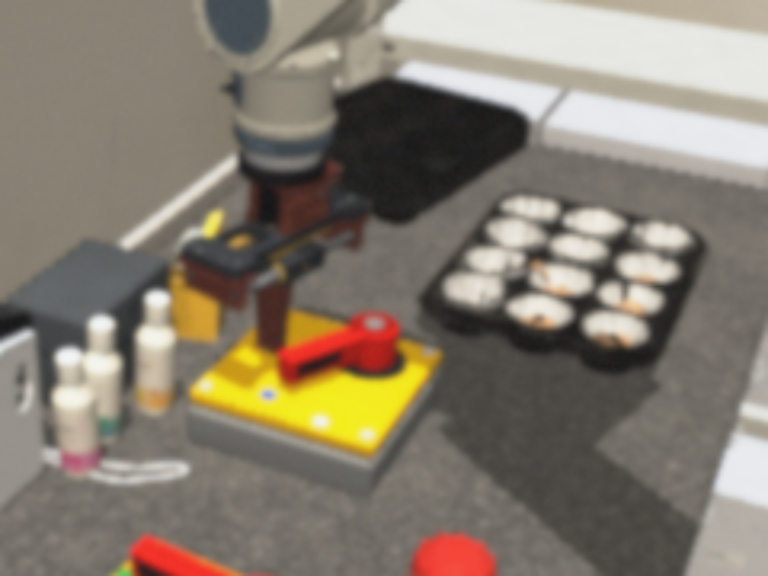

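The fingers are at (272,340), level with the bar. I'll push gently towards reset.

```bash
python3 -m inch '[{"fingers":1,"dx":0.4,"dy":-1,"dz":0.1,"roll":0},{"fingers":1,"dx":0.7,"dy":-2,"dz":0.1,"roll":0},{"fingers":1,"dx":0.9,"dy":-2.7,"dz":0.1,"roll":0},{"fingers":1,"dx":1.1,"dy":-3.4,"dz":0.1,"roll":0},{"fingers":1,"dx":1.3,"dy":-3.9,"dz":0.1,"roll":0}]'
python3 - <<'E'
from bench import *; from h import *
s=state();where(s)
for th in(.3,.15,.05,0): rel(s,pt(th,.0205+.0135*abs(np.sin(th-.263))),.098,.263)
E
```

```text
t: 4.2
tool_pos: [0.5996, -0.1345, 0.0994]
ee_rot: [-0.001, 0.794, 0.608, 0.0]
force: [2.5, -4.8, 0.0]
grip_width: 0.0002
t 4.2 pos [ 0.5996 -0.1345  0.0994] yaw 0.263 F [ 2.5 -4.8  0. ] w 0.0
[ 0.09 -0.33  0.14] roll -0.0
[ 0.37 -1.44  0.14] roll -0.0
[ 0.49 -2.13  0.14] roll -0.0
[ 0.52 -2.49  0.14] roll -0.0
```

```bash
python3 -m inch '[{"fingers":1,"dx":0.1,"dy":-0.4,"dz":0.1,"roll":0},{"fingers":1,"dx":0.2,"dy":-0.8,"dz":0.1,"roll":0},{"fingers":1,"dx":0.3,"dy":-1.2,"dz":0.1,"roll":0},{"fingers":1,"dx":0.4,"dy":-1.5,"dz":0.1,"roll":0},{"fingers":1,"dx":0.4,"dy":-1.8,"dz":0.1,"roll":0}]'
python3 - <<'E'
from bench import *; from h import *
s=state();where(s)
for th in(.15,.05,0): rel(s,pt(th,.0205+.0135*abs(np.sin(th-.263))),.098,.263)
c=camera("top");cv2.imwrite(f"pics/top4.png",cv2.resize(c["img"][120:270,290:460],None,fx=3.5,fy=3.5))
c=camera("side");cv2.imwrite(f"pics/side4.png",cv2.resize(c["img"][80:230,240:420],None,fx=4,fy=4))
E
```

```text
t: 4.7
tool_pos: [0.5861, -0.1274, 0.0996]
ee_rot: [0.002, 0.794, 0.608, 0.002]
force: [9.1, -7.8, -2.9]
grip_width: 0.0005
t 4.7 pos [ 0.5861 -0.1274  0.0996] yaw 0.263 F [ 9.1 -7.8 -2.9] w 0.001
[0.03 0.06 0.16] roll 0.0
[ 0.15 -0.64  0.15] roll 0.0
[ 0.18 -0.99  0.15] roll 0.0
```

View pics/side4.png

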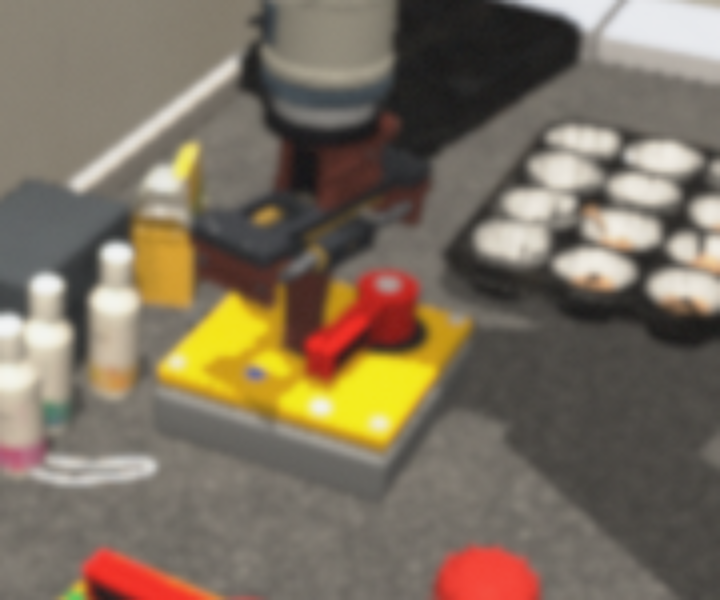

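View pics/top4.png

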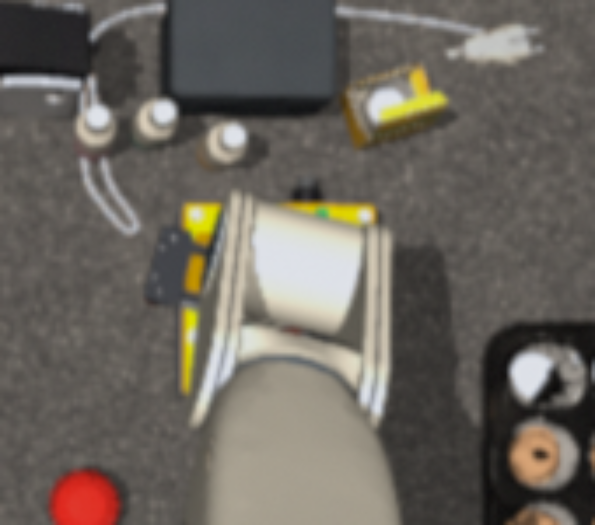

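The lever has turned most of the way to the white dot (dot at (320,407), bar end at (320,365)). I'll continue in small steps.

```bash
python3 -m inch '[{"fingers":1,"dx":0.1,"dy":-0.4,"dz":0.1,"roll":0},{"fingers":1,"dx":0.1,"dy":-0.6,"dz":0.1,"roll":0},{"fingers":1,"dx":0.1,"dy":-0.8,"dz":0.1,"roll":0}]'
python3 - <<'E'
from bench import *; from h import *
s=state();where(s)
for th in(.15,.05,0): rel(s,pt(th,.0205+.0135*abs(np.sin(th-.263))),.098,.263)
E
python3 -m inch '[{"fingers":1,"dx":0.05,"dy":-0.4,"dz":0.1,"roll":0},{"fingers":1,"dx":0.05,"dy":-0.5,"dz":0.1,"roll":0}]'
python3 - <<'E'
from bench import *; from h import *
s=state();where(s)
for th in(.05,0): rel(s,pt(th,.0205+.0135*abs(np.sin(th-.263))),.098,.263)
c=camera("side");cv2.imwrite(f"pics/side5.png",cv2.resize(c["img"][80:230,240:420],None,fx=4,fy=4))
E
```

```text
t: 5.1
tool_pos: [0.5818, -0.1259, 0.0998]
ee_rot: [0.006, 0.793, 0.609, 0.004]
force: [9.6, -9.1, -3.6]
grip_width: 0.0006
t 5.1 pos [ 0.5818 -0.1259  0.0998] yaw 0.262 F [ 9.6 -9.1 -3.6] w 0.001
[0.01 0.5  0.19] roll 0.001
[ 0.12 -0.19  0.18] roll 0.001
[ 0.16 -0.55  0.17] roll 0.001
t: 5.3
tool_pos: [0.5806, -0.1257, 0.0999]
ee_rot: [0.01, 0.793, 0.609, 0.007]
force: [10.5, -9.1, -4.0]
grip_width: 0.0003
t 5.3 pos [ 0.5806 -0.1257  0.0999] yaw 0.262 F [10.5 -9.1 -4. ] w 0.0
[ 0.13 -0.07  0.19] roll 0.001
[ 0.17 -0.42  0.18] roll 0.001
```

View pics/side5.png

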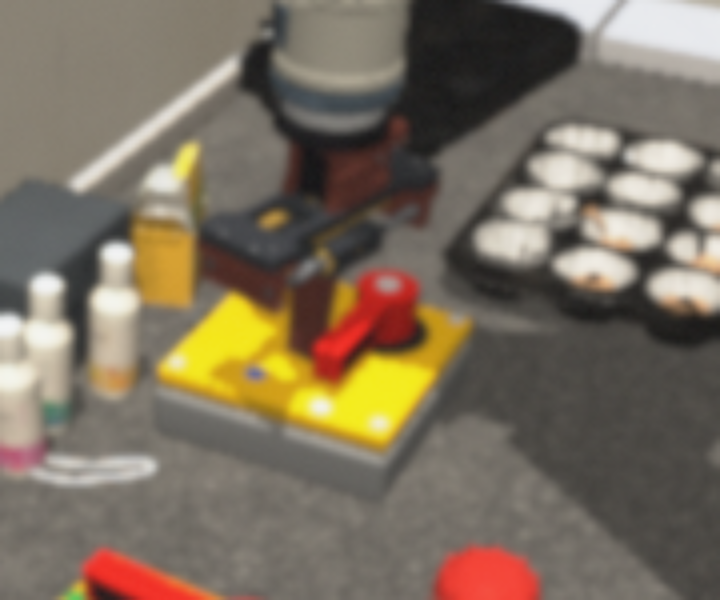

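```bash
python3 -m inch '[{"fingers":1,"dx":-0.1,"dy":-0.5,"dz":0.1,"roll":0},{"fingers":1,"dx":-0.2,"dy":-0.8,"dz":0.1,"roll":0},{"fingers":1,"dx":-0.2,"dy":-0.8,"dz":0.1,"roll":0}]'
python3 - <<'E'
from bench import *; from h import *
s=state();where(s)
for th in(.05,0): rel(s,pt(th,.0205+.0135*abs(np.sin(th-.263))),.098,.263)
E
```

```text
t: 5.65
tool_pos: [0.5774, -0.1256, 0.1002]
ee_rot: [0.014, 0.793, 0.608, 0.011]
force: [15.9, 1.6, -8.5]
grip_width: 0.0005
t 5.65 pos [ 0.5774 -0.1256  0.1002] yaw 0.262 F [15.9  1.6 -8.5] w 0.001
[0.21 0.23 0.23] roll 0.001
[ 0.24 -0.12  0.22] roll 0.001
```

```bash
python3 -m inch '[{"fingers":1,"dx":-0.1,"dy":-0.8,"dz":0.05,"roll":0},{"fingers":1,"dx":-0.1,"dy":-0.8,"dz":0.05,"roll":0}]'
python3 - <<'E'
from bench import *; from h import *
s=state();where(s);print(R_of(s).as_matrix().round(3).tolist())
for th in(.05,0): rel(s,pt(th,.0205+.0135*abs(np.sin(th-.263))),.098,.263)
c=camera("side");cv2.imwrite(f"pics/side6.png",cv2.resize(c["img"][80:230,240:420],None,fx=4,fy=4));pickle.dump(c,open("side6.pkl","wb"))
P=cloud(c);l=lever(c,AX,.115);print(l[:2])
# direction of bar by top-edge points
Q=l[2];q=Q[(Q[:,2]>.085)&(np.linalg.norm(Q[:,:2]-AX,axis=1)>.04)];print(len(q),q.min(0),q.max(0))
E
```

```text
t: 5.85
tool_pos: [0.5769, -0.1254, 0.101]
ee_rot: [0.02, 0.793, 0.608, 0.017]
force: [24.1, -2.2, -18.2]
grip_width: 0.0002
t 5.85 pos [ 0.5769 -0.1254  0.101 ] yaw 0.263 F [ 24.1  -2.2 -18.2] w 0.0
[[0.259, 0.964, 0.051], [0.966, -0.259, -0.011], [0.002, 0.052, -0.999]]
[0.19 0.28 0.31] roll 0.0
[ 0.23 -0.07  0.3 ] roll 0.0
(np.float64(-0.000567507202433372), np.int64(331))
140 [ 0.54265145 -0.16302696  0.08565054] [ 0.57150849 -0.10188528  0.10039172]
```

View pics/side6.png

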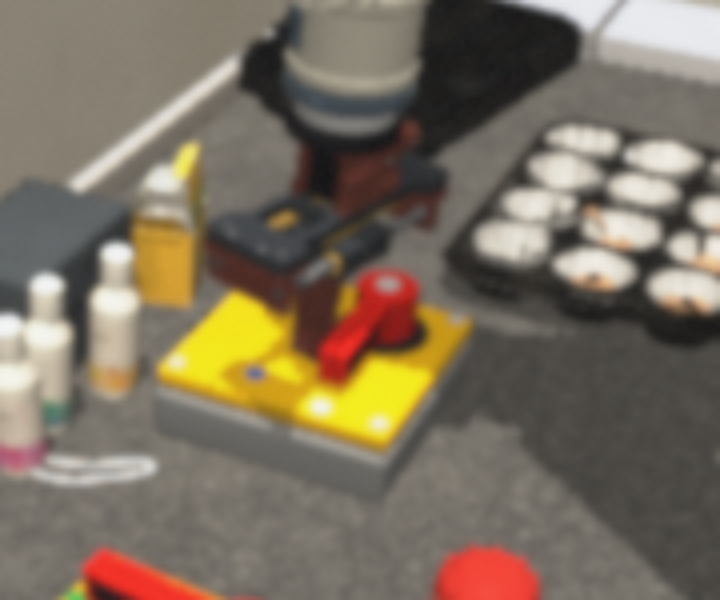

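Stop reached: 8 N more push moved it only 0.5 mm, and the measured lever angle is about 0. I'll ease off the force and hold.

```bash
python3 -m inch '[{"fingers":1,"dx":0,"dy":-0.4,"dz":0,"roll":0},{"fingers":1,"dx":0,"dy":-0.4,"dz":0,"roll":0}]'
python3 - <<'E'
from bench import *; from h import *
s=state();where(s)
E
```

```text
t: 6.1
tool_pos: [0.5772, -0.1249, 0.1018]
ee_rot: [0.023, 0.793, 0.608, 0.02]
force: [13.3, -1.9, -8.0]
grip_width: 0.0002
t 6.1 pos [ 0.5772 -0.1249  0.1018] yaw 0.263 F [13.3 -1.9 -8. ] w 0.0
```

```bash
python3 -m inch '[{"fingers":1,"dx":0,"dy":-0.5,"dz":0,"roll":0},{"fingers":1,"dx":0,"dy":-0.5,"dz":0,"roll":0},{"fingers":1,"dx":0,"dy":-0.5,"dz":0,"roll":0},{"fingers":1,"dx":0,"dy":-0.5,"dz":0,"roll":0},{"fingers":1,"dx":0,"dy":-0.5,"dz":0,"roll":0}]'
python3 -m inch '[{"fingers":1,"dx":0,"dy":-0.5,"dz":0,"roll":0},{"fingers":1,"dx":0,"dy":-0.5,"dz":0,"roll":0},{"fingers":1,"dx":0,"dy":-0.5,"dz":0,"roll":0},{"fingers":1,"dx":0,"dy":-0.5,"dz":0,"roll":0},{"fingers":1,"dx":0,"dy":-0.5,"dz":0,"roll":0}]'
python3 - <<'E'
from bench import *; from h import *
s=state();where(s);print(R_of(s).as_matrix().round(3)[:,2])
c=camera("side");cv2.imwrite(f"pics/side7.png",cv2.resize(c["img"][80:230,240:420],None,fx=4,fy=4));pickle.dump(c,open("side7.pkl","wb"))
print(lever(c,AX,.115)[:2])
E
```

```text
t: 6.6
tool_pos: [0.577, -0.1243, 0.1027]
ee_rot: [0.027, 0.793, 0.608, 0.023]
force: [14.4, -3.8, -10.0]
grip_width: 0.0005
t: 7.1
tool_pos: [0.5769, -0.1238, 0.1035]
ee_rot: [0.031, 0.793, 0.608, 0.026]
force: [15.9, -2.5, -9.3]
grip_width: 0.0008
t 7.1 pos [ 0.5769 -0.1238  0.1035] yaw 0.263 F [15.9 -2.5 -9.3] w 0.001
[ 0.08  -0.017 -0.997]
(np.float64(-0.004822489000822775), np.int64(325))
```

View pics/side7.png

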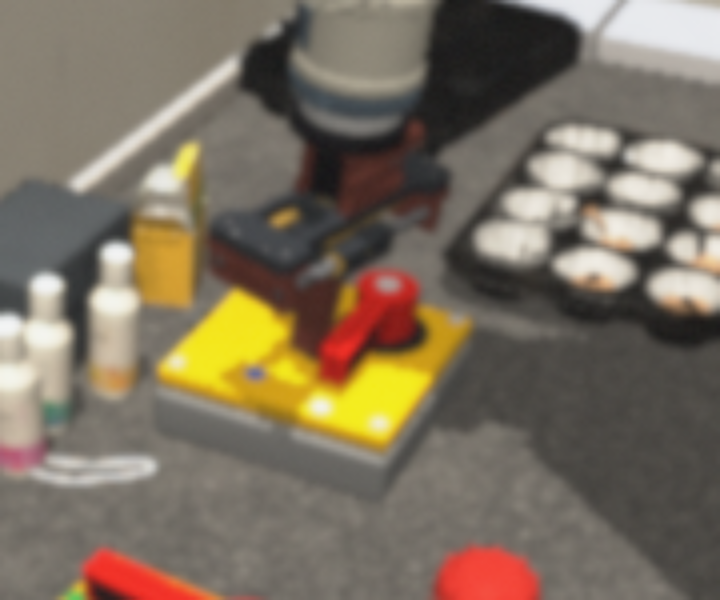

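The lever is at the stop, over the white dot, and has been held there about 1.5 s at 13–16 N. Now I'll let it back gently.

```bash
python3 - <<'E'
from bench import *; from h import *
s=state();where(s)
for th in(.2,.4):rel(s,pt(th,.025),.1035,.263)
rel(s,pt(.53,.05),.1035,.263)
E
```

```text
t 7.15 pos [ 0.5769 -0.1238  0.1035] yaw 0.263 F [15.1 -3.1 -9.9] w 0.0
[-0.13  1.74  0.14] roll 0.0
[-0.69  3.31  0.27] roll 0.0
[-1.88  6.67  0.53] roll 0.0
```

```bash
python3 -m inch '[{"fingers":1,"dx":0,"dy":0.8,"dz":0.05,"roll":0},{"fingers":1,"dx":-0.15,"dy":1.7,"dz":0.1,"roll":0},{"fingers":1,"dx":-0.4,"dy":2.6,"dz":0.2,"roll":0},{"fingers":1,"dx":-0.7,"dy":3.4,"dz":0.25,"roll":0},{"fingers":1,"dx":-1.1,"dy":4.4,"dz":0.3,"roll":0}]'
python3 - <<'E'
from bench import *; from h import *
s=state();where(s)
rel(s,pt(.53,.05),.1035,.263)
rel(s,pt(.53,.05),.20,.263)
E
```

```text
t: 7.65
tool_pos: [0.616, -0.1458, 0.1037]
ee_rot: [0.03, 0.793, 0.608, 0.026]
force: [-0.4, 0.2, 0.1]
grip_width: 0.0006
t 7.65 pos [ 0.616  -0.1458  0.1037] yaw 0.262 F [-0.4  0.2  0.1] w 0.001
[-0.76  2.32  0.2 ] roll 0.001
[-0.72  3.09 -9.42] roll 0.001
```

```bash
python3 -m inch '[{"fingers":1,"dx":-0.5,"dy":1.5,"dz":0.1,"roll":0},{"fingers":1,"dx":-0.7,"dy":2.4,"dz":-1,"roll":0},{"fingers":1,"dx":-0.7,"dy":2.7,"dz":-4,"roll":0},{"fingers":1,"dx":-0.7,"dy":3,"dz":-8,"roll":0},{"fingers":1,"dx":-0.7,"dy":3.1,"dz":-9.4,"roll":0}]'
python3 - <<'E'
from bench import *; from h import *
s=state();where(s)
rel(s,pt(.53,-.055),.20,.6)
rel(s,pt(.53,-.055),.10,.6)
c=camera("side");cv2.imwrite(f"pics/side8.png",cv2.resize(c["img"][50:230,220:420],None,fx=3.2,fy=3.2))
print(lever(c,AX,.115)[:2])
E
```

```text
t: 8.15
tool_pos: [0.6381, -0.1599, 0.2033]
ee_rot: [0.032, 0.793, 0.608, 0.027]
force: [-0.9, -0.2, 0.0]
grip_width: 0.0007
t 8.15 pos [ 0.6381 -0.1599  0.2033] yaw 0.263 F [-0.9 -0.2  0. ] w 0.001
[  2.8  -10.28  -0.51] roll 0.337
[  2.76 -11.11   9.45] roll 0.337
(np.float64(0.38222376822690257), np.int64(377))
```

View pics/side8.png

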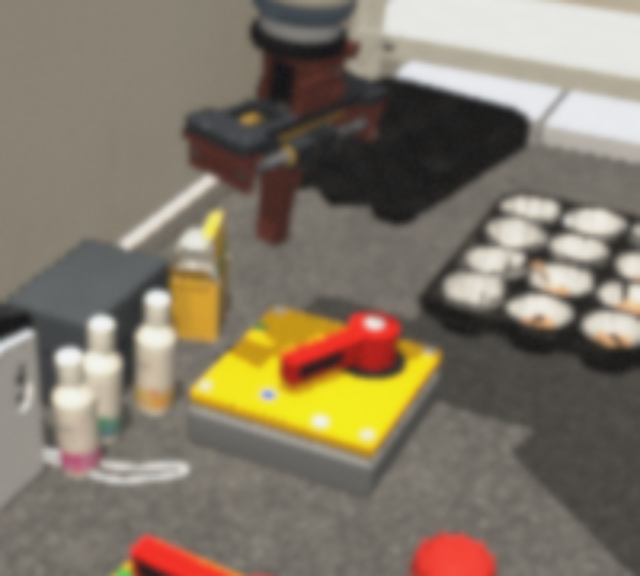

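```bash
python3 - <<'E'
from h import *
c0=pickle.load(open("side0.pkl","rb"));c=pickle.load(open("side7.pkl","rb"))
def corners(th,z):
    u=np.array([np.sin(th),np.cos(th)]);n=np.array([np.cos(th),-np.sin(th)])
    return [[*(AX+r*u+o*n),z] for r,o in((.03,.0105),(.102,.0105),(.102,-.0105),(.03,-.0105))]
out=[]
for cc,ths in((c0,(.53,)),(c,(0,)),(c,(.1,))):
    im=cv2.resize(cc["img"][120:200,270:400],None,fx=6,fy=6)
    for th in ths:
        for z in(.069,.097):
            p=((proj(cc,corners(th,z))-[270,120]+.5)*6).astype(np.int32);cv2.polylines(im,[p],True,(255,255,0),1)
    out.append(cv2.resize(im,None,fx=.5,fy=.5))
cv2.imwrite("pics/cmp.png",np.vstack(out)[:600])
E
```

```text
(no output)
```

View pics/cmp.png

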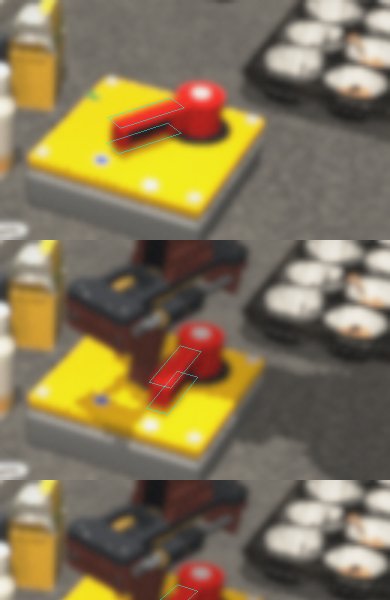

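The model outline at angle 0 matches the lever in the hold picture, which confirms the reset stop. Now I'll cross over to the other flank.

```bash
python3 -m inch '[{"fingers":1,"dx":0.8,"dy":-3,"dz":-0.2,"roll":0.1},{"fingers":1,"dx":1.7,"dy":-6,"dz":-0.3,"roll":0.2},{"fingers":1,"dx":2.5,"dy":-9,"dz":-0.5,"roll":0.3},{"fingers":1,"dx":2.8,"dy":-10.3,"dz":-0.5,"roll":0.34},{"fingers":1,"dx":2.8,"dy":-10.3,"dz":-0.5,"roll":0.34}]'
python3 - <<'E'
from bench import *; from h import *
s=state();where(s)
rel(s,pt(.53,-.055),.20,.6)
rel(s,pt(.53,-.055),.10,.6)
E
```

```text
t: 8.7
tool_pos: [0.5436, -0.1053, 0.1991]
ee_rot: [0.026, 0.884, 0.465, 0.031]
force: [1.0, -0.5, -0.5]
grip_width: 0.0003
t 8.7 pos [ 0.5436 -0.1053  0.1991] yaw 0.603 F [ 1.  -0.5 -0.5] w 0.0
[ 0.07  0.25 -0.06] roll -0.003
[-0.24 -0.49  9.9 ] roll -0.003
```

```bash
python3 -m inch '[{"fingers":1,"dx":0,"dy":0,"dz":3,"roll":0},{"fingers":1,"dx":-0.1,"dy":-0.2,"dz":6,"roll":0},{"fingers":1,"dx":-0.2,"dy":-0.4,"dz":8.5,"roll":0},{"fingers":1,"dx":-0.2,"dy":-0.5,"dz":9.9,"roll":0},{"fingers":1,"dx":-0.2,"dy":-0.5,"dz":9.9,"roll":0}]'
python3 - <<'E'
from bench import *; from h import *
s=state();where(s)
for th in(.53,.7,.85,1.0,1.15,1.25): rel(s,pt(th,-.0205-.0135*abs(np.sin(th-.6))),.10,.6)
c=camera("side");cv2.imwrite(f"pics/side9.png",cv2.resize(c["img"][50:230,220:420],None,fx=3.2,fy=3.2))
E
```

```text
t: 9.2
tool_pos: [0.5453, -0.1058, 0.0977]
ee_rot: [0.025, 0.884, 0.465, 0.029]
force: [-0.4, 0.5, -0.4]
grip_width: 0.0006
t 9.2 pos [ 0.5453 -0.1058  0.0977] yaw 0.603 F [-0.4  0.5 -0.4] w 0.001
[0.26 3.43 0.02] roll -0.003
[0.6  4.75 0.12] roll -0.003
[0.77 5.8  0.2 ] roll -0.003
[0.8  6.87 0.28] roll -0.003
[0.69 7.95 0.35] roll -0.003
[0.53 8.68 0.4 ] roll -0.003
```

View pics/side9.png

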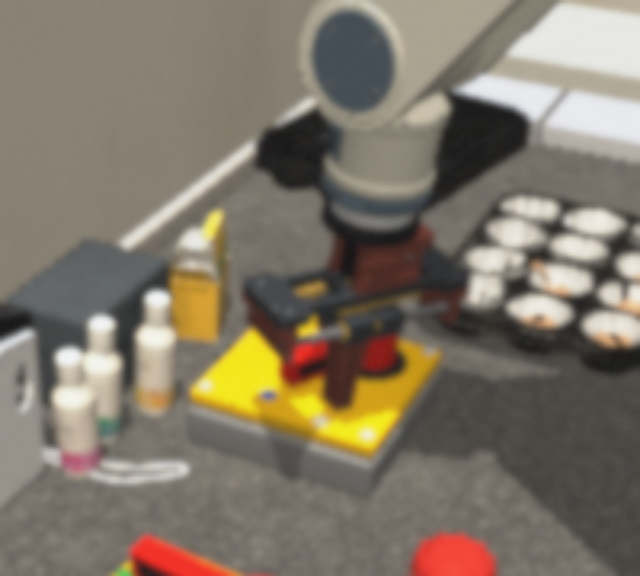

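The fingers are at (340,395), on the on-side flank with the lever still at blue. I'll push clockwise.

```bash
python3 -m inch '[{"fingers":1,"dx":0.1,"dy":1.5,"dz":0,"roll":0},{"fingers":1,"dx":0.2,"dy":2.7,"dz":0,"roll":0},{"fingers":1,"dx":0.3,"dy":3.5,"dz":0,"roll":0},{"fingers":1,"dx":0.4,"dy":4.2,"dz":0.1,"roll":0},{"fingers":1,"dx":0.6,"dy":4.8,"dz":0.1,"roll":0}]'
python3 - <<'E'
from bench import *; from h import *
s=state();where(s)
for th in(.7,.85,1.0,1.15,1.25): rel(s,pt(th,-.0205-.0135*abs(np.sin(th-.6))),.10,.6)
E
```

```text
t: 9.75
tool_pos: [0.5882, -0.1283, 0.1018]
ee_rot: [0.025, 0.884, 0.465, 0.029]
force: [-6.5, -0.6, 1.8]
grip_width: 0.0004
t 9.75 pos [ 0.5882 -0.1283  0.1018] yaw 0.603 F [-6.5 -0.6  1.8] w 0.0
[ 0.02 -0.08  0.17] roll -0.003
[0.18 0.97 0.25] roll -0.003
[0.21 2.04 0.33] roll -0.003
[0.1  3.12 0.4 ] roll -0.003
[-0.05  3.85  0.45] roll -0.003
```

```bash
python3 -m inch '[{"fingers":1,"dx":0.1,"dy":0.6,"dz":0.2,"roll":0.05},{"fingers":1,"dx":0.2,"dy":1.1,"dz":0.25,"roll":0.1},{"fingers":1,"dx":0.2,"dy":1.7,"dz":0.3,"roll":0.1},{"fingers":1,"dx":0.2,"dy":2.2,"dz":0.35,"roll":0.1},{"fingers":1,"dx":0.2,"dy":2.6,"dz":0.35,"roll":0.1}]'
python3 - <<'E'
from bench import *; from h import *
s=state();where(s)
for th in(.85,1.0,1.15,1.25,1.35): rel(s,pt(th,-.0205-.0135*abs(np.sin(th-.7))),.10,.7)
E
```

```text
t: 10.25
tool_pos: [0.6088, -0.1409, 0.0994]
ee_rot: [0.021, 0.907, 0.421, 0.028]
force: [-6.6, 3.2, 0.7]
grip_width: 0.0005
t 10.25 pos [ 0.6088 -0.1409  0.0994] yaw 0.703 F [-6.6  3.2  0.7] w 0.0
[-0.1  -1.29 -0.14] roll -0.003
[ 0.02 -0.24 -0.07] roll -0.003
[ 0.01  0.84 -0.01] roll -0.003
[-0.08  1.57  0.04] roll -0.003
[-0.24  2.29  0.08] roll -0.003
```

```bash
python3 -m inch '[{"fingers":1,"dx":0,"dy":0.6,"dz":0,"roll":0.05},{"fingers":1,"dx":0,"dy":1.1,"dz":0,"roll":0.05},{"fingers":1,"dx":0,"dy":1.6,"dz":0,"roll":0.05}]'
python3 - <<'E'
from bench import *; from h import *
s=state();where(s)
for th in(1.15,1.25,1.35,1.6): rel(s,pt(th,-.0205-.0135*abs(np.sin(th-.75))),.10,.75)
c=camera("side");cv2.imwrite(f"pics/side10.png",cv2.resize(c["img"][50:230,220:420],None,fx=3.2,fy=3.2))
E
```

```text
t: 10.55
tool_pos: [0.6206, -0.1511, 0.1001]
ee_rot: [0.02, 0.917, 0.398, 0.028]
force: [-0.4, 0.4, -0.4]
grip_width: 0.0005
t 10.55 pos [ 0.6206 -0.1511  0.1001] yaw 0.753 F [-0.4  0.4 -0.4] w 0.0
[-0.03 -0.67 -0.03] roll -0.003
[-0.09  0.06  0.01] roll -0.003
[-0.21  0.78  0.05] roll -0.003
[-0.82  2.57  0.14] roll -0.003
```

View pics/side10.png

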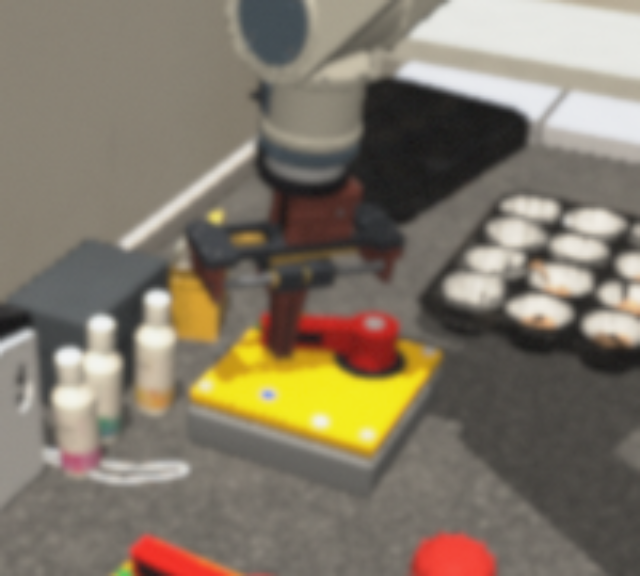

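It snapped over: the contact force is zero and the bar points toward green. I'll back off the flank, go up, then away.

```bash
python3 -m inch '[{"fingers":1,"dx":0,"dy":-1,"dz":0,"roll":0},{"fingers":1,"dx":0,"dy":-2,"dz":-0.5,"roll":0},{"fingers":1,"dx":0,"dy":-2.5,"dz":-4,"roll":0},{"fingers":1,"dx":0,"dy":-3,"dz":-8,"roll":0},{"fingers":1,"dx":0,"dy":-3,"dz":-12,"roll":0}]'
python3 -m inch '[{"fingers":1,"dx":1,"dy":-2,"dz":-2,"roll":0},{"fingers":1,"dx":3,"dy":-5,"dz":-3,"roll":0},{"fingers":1,"dx":5,"dy":-8,"dz":-3,"roll":0},{"fingers":1,"dx":7,"dy":-12,"dz":-3,"roll":0},{"fingers":1,"dx":9,"dy":-15,"dz":-3,"roll":0}]'
python3 - <<'E'
from bench import *; from h import *
s=state();where(s)
E
```

```text
t: 11.1
tool_pos: [0.5902, -0.1284, 0.2195]
ee_rot: [0.021, 0.917, 0.398, 0.029]
force: [1.0, -0.4, 0.1]
grip_width: 0.0007
t: 11.6
tool_pos: [0.538, 0.0421, 0.2439]
ee_rot: [0.021, 0.916, 0.398, 0.029]
force: [0.1, 0.2, -0.4]
grip_width: 0.0004
t 11.6 pos [0.538  0.0421 0.2439] yaw 0.752 F [ 0.1  0.2 -0.4] w 0.0
```

```bash
python3 - <<'E'
from bench import *; from h import *
for n in("top","side"):
    c=camera(n);cv2.imwrite(f"pics/{n}11.png",c["img"]);pickle.dump(c,open(n+"11.pkl","wb"))
    if n=="top": print(lever(c,AX)[:2]); c0=pickle.load(open("top0.pkl","rb"));print(lever(c0,AX)[:2])
E
```

```text
(np.float64(1.626480039993078), np.int64(303))
(np.float64(0.5129124840846293), np.int64(297))
```

View pics/top11.png

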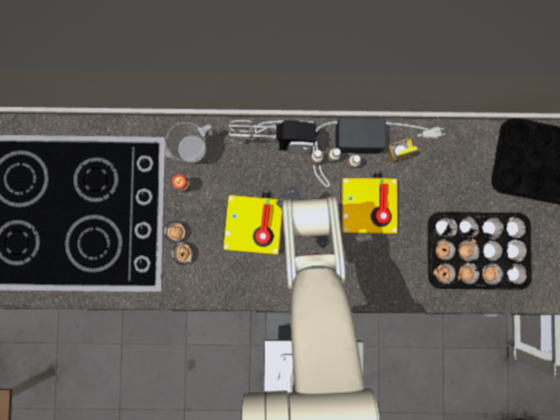

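View pics/side11.png

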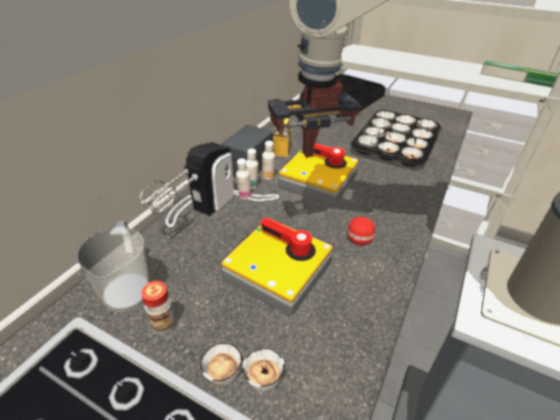

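The reset lever, at (382,203) in the top view, now measures 1.63 rad, which is on. The other lever is unchanged, and the bottles, timer, jar and muffins are where they were. The arm is clear, so I'll hand in.

```bash
python3 - <<'E'
from bench import *
s=state();print(s["force"].round(1),s["t"]);print(close_job())
E
```

```text
[-0.  -0.8  0.2] 11.7
the job is handed in; nothing more can be done
None
```

The tripped isolator, the right-hand one in the top view, is reset and switched on. I handed the job in at 11.7 s.

- **Reset:** with closed fingers on one flank, I pushed the lever anticlockwise to the stop at the white dot. I held it there for about 1.5 s at 13–16 N sideways force, with a brief peak of about 24 N when it met the stop. The lever outline drawn for angle 0 matched the hold picture. I then let the lever back gently to the blue dot.
- **On:** from the opposite flank I pushed it clockwise until it snapped over. In the top view it last measured 1.63 rad against a nominal 1.6; the same measurement read 0.51 for the tripped position (nominal 0.53).
- **Surroundings:** by eye in the final pictures, the other isolator is still on and the bottles, timer, jar and muffins have not moved. The arm was clear of everything with no force on the tool.
- **Disagreement:** the side camera's lever angle read 0.38 with the lever resting at blue (0.53), so I did not rely on it for the reset stop. I went by the force rise and the outline instead.

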